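Put the caul away in the sprung tool-box tray

ROBOT

A 6-joint arm with a two-finger parallel gripper is mounted at the origin on the work surface. World frame = base frame: x ahead of the robot, y to its left, z up, the work surface at z = 0. Lengths are in m, angles in degrees, forces in N, time in s.
With the tool pointing down it reaches from about 0.3 to 0.875 m from the base axis. Payload 6.4 kg.
Tool frame: the origin (TCP) lies at the centre of the arm's flange, where the gripper is bolted on; the fingertips stand 166 mm ahead of it and the grasp point (between the pads) lies 147 mm ahead of it; z points along the fingers, y is the line along which they close (so a half turn about z gives the same grasp; the last joint's range is limited). The gripper opens to 88 mm and grips with 3 to 60 N. Pads are 18 mm wide; open, the fingers measure 123 mm over their backs; the gripper's body (75 mm by 187 mm) begins 45 mm behind the grasp point.
Start: joints at [-76.622, 10.359, 92.074, -0, 77.567, -11.82], TCP at [0.245, -0.52, 0.405] pointing down, gripper open.
Joint ranges: [-171.53, 171.53], [-51.25, 118.39], [17.06, 147.69], [-65.23, 245.23], [0, 150.52], [-178.68, 178.68]. Speed limits (degrees/s): [147.25, 147.25, 172.46, 180, 180, 180].

INTERFACE

Orientations are given as a 3x3 rotation matrix whose columns are the frame's x, y, z axes.
In Python, from plant import manip, get_image, camera_model gives the robot as it stands. Calls block until the motion is done:
- manip.move_pose(position, orientation): joint-space move of the TCP to a pose.
- manip.movel(position, rotation=None, rate=0.15, force_limit=None): straight line of the TCP; rotation=None keeps the orientation; rate is the mean speed in m/s. With force_limit (N) it stops when the force on the tool has changed by that much, and returns True; else False.
- manip.movej(angles): joint-space move.
- manip.set_gripper(opening): finger opening in m; the grip force is fixed at half the most; returns when the fingers have stopped.
- manip.sleep(seconds).
- manip.inverse_kinematics(position, orientation): joint angles nearest the present ones, or None.
- manip.observe(): the state.
- get_image(name): name is "scene" or "side" or "wrist"; returns the picture (384x512x3 uint8, red, green, blue); there is no depth.
- camera_model(name): a dict with "vertical_fov" (degrees; the focal length in pixels is half the picture's height over the tangent of half this angle, whatever the lens; pixels are square), "cx", "cy" (the principal point, pixels), "rvec" (rotation vector, rad) and "tvec" (3), from world to camera coordinates, as OpenCV has them; the wrist camera has in their place "hand_eye" (4x4, takes a point from camera to tool coordinates, whose origin is the TCP and whose axes are the flange's). Camera axes: x right, y down, z forward; pixel columns grow to the right and rows downward; lengths in m; the calibration is good to about 2 mm. A picture is of the moment at which its call begins: read the wrist's pose just before it. camera_model takes no time and is no camera call.
A pose or a line that the arm cannot do raises manip.IKError and nothing moves.
- manip.hand_in(): hands the job in; it is judged then, once.
The state is a dict: "time_s": time; "joint_pos": joint angles; "qvel": joint speeds; "joint_efforts": joint torques, N m; "tcp_pos": TCP position; "ee_rot": TCP orientation; "ft_force": force on the tool from outside, world axes, zero at the start; "moment": the same for the moment, N m; "width": finger opening in m; "grasp_force": force on a finger pad.
Only numpy, scipy, OpenCV 4.12 (cv2) and the standard library are available. Lean on these libraries where they do the work, as an engineer would, in place of code of your own. Each camera call takes 0.05 s, during which the arm holds its last target. There are 200 camera calls.

TASK

Press the round release on the lid of the grey tool box so that its sprung tray pops out, lay the oak caul flat on the tray floor without dropping it, then push the tray's wooden front gently inwards until the catch clicks, so that the tray stays home by itself with the caul in it. Never lean on the tool box, its release or its tray with more than 20 N, and leave the clamp, the dish and the spreader where they are.

Things in the scene. Friction and masses are not known exactly. Their poses are not given: they have to be found in the camera images.
- toolbox: Grey steel tool box, lid closed, fixed, on a 3 mm mat (mat top at z = 0.003). 150 deep (x), 184 wide (y), 64 high; lid overhangs the sides by 2. Origin: middle of the lower edge of its open front, on the mat. x points from the front into the box, y left, z up. The tray slides out of the front along -x.
- release (a point): Centre of the top of the unpressed round steel release button (30 diameter, 13 proud of the lid), 105 behind the box front, 77 above the mat; the point stays when the button goes down. Pressed straight down: 1 N to start, 3 N half way, 4.5 N fully down at 10 travel, then a hard stop. The tray is let go after 4 to 7 travel.
- tray_front (a point): Centre of the outer face of the tray's oak front: board 176 wide (y), 46 high (4 to 50 above mat), 6 thick, facing the box's -x; 37 out from the box front when latched, 107 when popped. Axes as the box. Push felt here: up to 8 to 11 N as the catch is forced aside, then 5 to 8 N up to the click; 2 to 4 mm later a rubber buffer adds 8 N per mm: a steady 13 N or more means it has clicked.
- tray_floor (a point): Centre of the tray's inner floor, 11 above the mat, moving with it; axes as the box. Inside 97 along x, 154 along y, between aluminium walls 16 above the floor, 4 to 5 thick; the oak front stands 39 above the floor. Popped out, the whole inside lies clear in front of the box. Lid underside 47 above the floor.
- tray (a joint): How far the tray is out, m: 0 latched at rest, 0.07 popped out, negative = pushed in past rest. An ejector pushes it out: 6 N at 0, 3 N at 0.07. To latch it must go in past rest to somewhere from -0.001 to -0.026, differing each time and not to be seen. Let go, a latched tray comes back to 0, an unlatched one springs out.
- caul_mid (a point): Centre of the caul, a loose oak bar with a thin cork face beneath: 28 wide (its x), 100 long (its y), 34 high (z), 60 to 105 g. It lies on the mat, centre 17 above the mat. Gripped across its 28 width, high up.
- clamp_mid (a point): Blue quick-release bar clamp lying flat, bar 320 long (its x), 24 high, jaws reaching 78 to its -y; point on the middle of the bar. To be left alone.
- dish_mid (a point): Small red ceramic dish, 90 diameter, 30 high; point on its axis half-way up. To be left alone.
- spreader_mid (a point): Green plastic glue spreader lying flat, 125 long (its x), 75 wide blade, up to 10 high; point at the middle of its thickness, 15 nearer the blade than the middle of the handle. To be left alone.
Not all that is in view belongs to the job. Leave any orange or white look-alike of the part that bears caul_mid alone.

How it is judged (in metres and radians):
On the way, in this order (a step that is already met when the one before it is completed fails the run):
1. the tray has popped out (value of joint tray above 0.06 m), for 0.2 s.
2. the caul lies flat on the floor of the popped-out tray, let go (value of joint tray above 0.05 m and x of caul_mid in the frame of tray_floor between -0.036 and 0.036 m and y of caul_mid in the frame of tray_floor between -0.065 and 0.065 m and z of caul_mid in the frame of tray_floor between 0.012 and 0.021 m and angle between caul_mid's own z axis and vertical below 0.12 rad and contact force between the fingers and caul below 0.05 N), for 0.2 s.
At the end, for the whole second after the job is handed in: The tray is latched at rest by itself (within 4 mm of 0) and the caul lies flat (within 0.12 rad) and still on its floor, between its walls (value of joint tray between -0.004 and 0.004 m and velocity of joint tray between -0.01 and 0.01 m/s and x of caul_mid in the frame of tray_floor between -0.036 and 0.036 m and y of caul_mid in the frame of tray_floor between -0.065 and 0.065 m and z of caul_mid in the frame of tray_floor between 0.012 and 0.021 m and angle between caul_mid's own z axis and vertical below 0.12 rad and linear speed of caul below 0.02 m/s); the robot touches nothing.
It fails at once if the robot presses on the tool box, its release or its tray with more than 20 N (contact force between any of the arm, the fingers and toolbox above 20 N).
It fails at once if the caul is dropped from more than about 15 mm into the tray (horizontal distance between caul_mid and tray_floor below 0.08 m and contact force between the fingers and caul below 0.05 N and linear speed of caul above 0.5 m/s).
It fails at once if the clamp is shifted by more than 20 mm (distance of clamp_mid from where it was at the start of the episode above 0.02 m).
It fails at once if the dish is shifted by more than 20 mm (distance of dish_mid from where it was at the start of the episode above 0.02 m).
It fails at once if the spreader is shifted by more than 20 mm (distance of spreader_mid from where it was at the start of the episode above 0.02 m).
It also fails if it takes over 64 s, if anything falls off the work surface, if the arm or the gripper's body presses on something with over 40 N, if the wrist force passes 120 N, or if a joint passes its speed limit or range.

## Working session

There is one attempt and no reset: what is moved stays moved. The work goes in short steps, each a Python script; the robot and the scene stay as the last script left them, time stands still between calls to the robot, and variables do not carry over. Pictures are saved under pics/ and viewed, at most 10 in all, crops included, and the job is handed in when it is done.

```bash
mkdir -p pics; ls
python3 - <<'E'
from plant import manip, get_image, camera_model
import cv2
for n in ("scene","side","wrist"):
    im=get_image(n); cv2.imwrite(f"pics/{n}0.png",im[:,:,::-1]); print(n,camera_model(n))
o=manip.observe(); print(o)
E
```

```text
pics
scene {'vertical_fov': 56.85950159774858, 'cx': 256.5572885601066, 'cy': 188.17338474693085, 'rvec': array([ 1.95526766,  1.37051038, -0.59736832]), 'tvec': array([-0.07281327, -0.27033275,  1.44303199])}
side {'vertical_fov': 43.71134079174108, 'cx': 247.08395203104303, 'cy': 192.45438193926464, 'rvec': array([ 0.07404439, -2.84220857,  1.33220328]), 'tvec': array([0.45633388, 0.14025404, 1.75096318])}
wrist {'vertical_fov': 69.18119966059565, 'cx': 253.82580087367808, 'cy': 190.38212597617874, 'hand_eye': array([[-1.33842124e-04, -9.66441657e-01, -2.56886173e-01,
         6.67289984e-02],
       [ 9.99999295e-01, -4.32495181e-04,  1.10609040e-03,
         5.08644844e-04],
       [-1.18007387e-03, -2.56885843e-01,  9.66441033e-01,
         2.02608384e-02],
       [ 0.00000000e+00,  0.00000000e+00,  0.00000000e+00,
         1.00000000e+00]])}
{'time_s': 0.15, 'joint_pos': array([-7.66225099e+01,  1.03925001e+01,  9.21173228e+01, -3.48981371e-04,
        7.75674588e+01, -1.18215748e+01]), 'qvel': array([-0.07020742, -0.16290341, -0.25879956, -0.08540864,  0.0280921 ,
        0.05544982]), 'joint_efforts': array([ 2.25427425e-04, -4.34234548e+01, -3.42172265e+01,  7.02723535e-02,
        3.56897316e-02, -7.01494355e-05]), 'tcp_pos': array([ 0.24477296, -0.52009592,  0.40402307]), 'ee_rot': array([[ 9.04833484e-01,  4.25765504e-01, -3.17857152e-04],
       [ 4.25765537e-01, -9.04832575e-01,  1.31084525e-03],
       [ 2.70505185e-04, -1.32142930e-03, -9.99999090e-01]]), 'ft_force': array([ 0.25417804, -0.64143603,  1.160299  ]), 'moment': array([-0.05153503, -0.02553796, -0.00770129]), 'grasp_force': 0.0, 'width': 0.08794489370799008}
```

View pics/scene0.png

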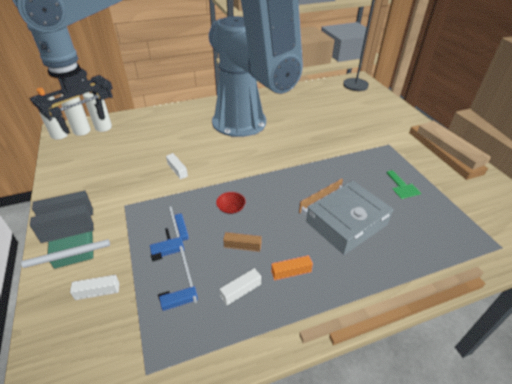

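View pics/side0.png

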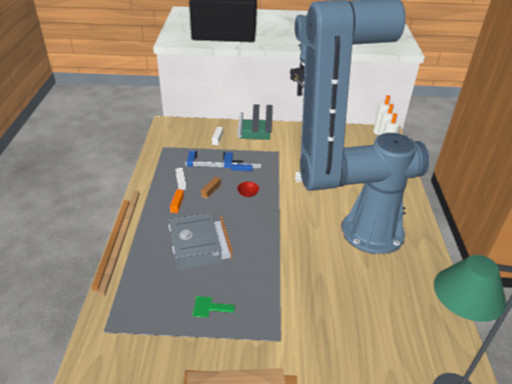

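The scene view shows the oak caul at (242,241) with white and orange look-alikes near it. The box lid is around (347,214), the release at (358,213) and the oak front at (322,195), facing the robot. The side view agrees: caul (211,187), release (186,235), front (226,239).

```bash
cat > h.py <<'E'
import numpy as np, cv2
from plant import manip, get_image, camera_model
def K(m):
    f=192/np.tan(np.radians(m["vertical_fov"]/2)); return np.array([[f,0,m["cx"]],[0,f,m["cy"]],[0,0,1]])
def extr(n,o=None):
    m=camera_model(n)
    if n=="wrist":
        T=np.eye(4); T[:3,:3]=o["ee_rot"]; T[:3,3]=o["tcp_pos"]; T=T@m["hand_eye"]; return K(m),T[:3,:3],T[:3,3]
    R=cv2.Rodrigues(m["rvec"])[0]; return K(m),R.T,-R.T@m["tvec"]
def cast(n,px,z,o=None):
    k,R,c=extr(n,o); px=np.atleast_2d(px).astype(float)
    d=np.c_[px,np.ones(len(px))]@np.linalg.inv(k).T@R.T
    return c+d*((z-c[2])/d[:,2])[:,None]
def proj(n,P,o=None):
    k,R,c=extr(n,o); q=(np.atleast_2d(P)-c)@R@k.T; return q[:,:2]/q[:,2:]
def down(yaw):  # fingers down, tool y axis (closing line) at angle yaw (rad) in the world
    y=np.array([np.cos(yaw),np.sin(yaw),0]); z=np.array([0,0,-1.]); return np.c_[np.cross(y,z),y,z]
def snap(n,name):
    o=manip.observe(); im=get_image(n); cv2.imwrite(f"pics/{name}.png",im[:,:,::-1]); return im,o
E
python3 - <<'E'
from h import *
np.set_printoptions(precision=3,suppress=True)
for n,c,r,f in (("scene",(242,239),(358,211),(322,195)),("side",(211,185),(186,235),(226,239))):
    print(n,cast(n,c,.037),cast(n,r,.08),cast(n,f,.03))
for y in np.radians(np.arange(-180,180,45)):
    q=manip.inverse_kinematics([.6,.0,.4],down(y)); print(np.degrees(y),q)
E
```

```text
scene [[ 0.615 -0.19   0.037]] [[0.663 0.127 0.08 ]] [[0.529 0.096 0.03 ]]
side [[ 0.607 -0.181  0.037]] [[0.657 0.143 0.08 ]] [[0.526 0.104 0.03 ]]
-180.0 [-11.323  13.733  88.621  -0.     77.646 168.677]
-135.0 [-11.323  13.733  88.621  -0.     77.646 123.677]
-90.0 [-11.323  13.733  88.621  -0.     77.646  78.677]
-45.0 [-11.323  13.733  88.621  -0.     77.646  33.677]
0.0 [-11.323  13.733  88.621  -0.     77.646 -11.323]
45.0 [-11.323  13.733  88.621  -0.     77.646 -56.323]
90.0 [ -11.323   13.733   88.621   -0.      77.646 -101.323]
135.0 [ -11.323   13.733   88.621   -0.      77.646 -146.323]
```

Run:
```python
from h import *
for nm,p in (("caul",(.61,-.19,.37)),("box",(.62,.12,.42))):
    manip.move_pose(p,down(-np.pi/2)); manip.sleep(.15)
    im,o=snap("wrist",nm); np.savez(f"pics/{nm}.npz",im=im,ee_rot=o["ee_rot"],tcp_pos=o["tcp_pos"])
    print(o["time_s"],o["tcp_pos"],o["ft_force"])
```

```text
2.0917 [ 0.60966126 -0.19105082  0.37016718] [-0.27610467 -0.20254242  0.05749084]
3.4917 [0.62030673 0.11845682 0.41960411] [-0.0070805   0.50550313 -0.34516754]
```

View pics/caul.png

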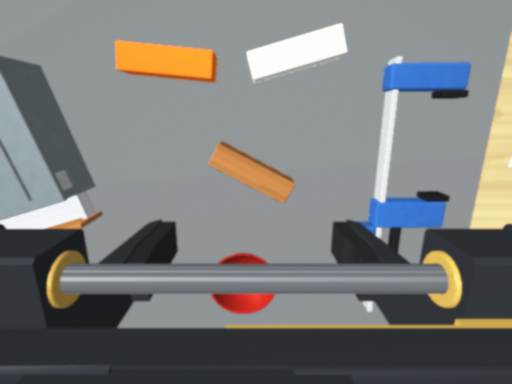

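View pics/box.png

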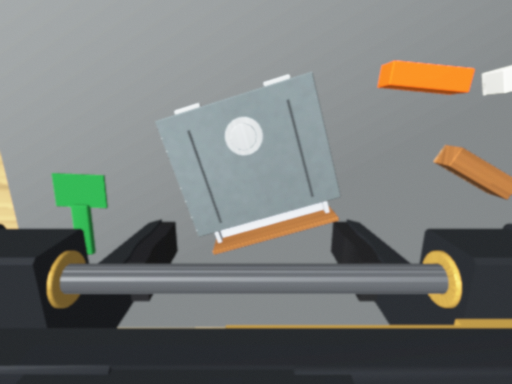

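The caul is seen with its ends at about (215,155) and (288,190). The lid corners are about (157,122), (311,72), (339,195) and (200,235), the release is at (244,136), and the oak front runs from (214,250) to (337,217).

Run:
```python
from h import *
np.set_printoptions(precision=4,suppress=True)
B=np.load("pics/box.npz"); im=B["im"]; g=cv2.cvtColor(im,cv2.COLOR_RGB2GRAY); hsv=cv2.cvtColor(im,cv2.COLOR_RGB2HSV)
# release: bright grey disc
m=((g>175)&(hsv[...,1]<40)).astype(np.uint8); n,l,s,c=cv2.connectedComponentsWithStats(m)
for i in range(1,n):
    if s[i,4]>60: print("bright",s[i],c[i])
q=cv2.cornerSubPix(g,np.float32([[157,122],[311,72],[339,195],[200,235]]).reshape(-1,1,2),(6,6),(-1,-1),(3,50,.01)).reshape(-1,2)
P=cast("wrist",q,.067,B); print("lid px",q,"\n",P,"\nsides",[np.linalg.norm(P[i]-P[i-1]) for i in range(4)])
rel=cast("wrist",[(244,136)],.08,B); print("rel",rel)
br=((hsv[...,0]<18)&(hsv[...,1]>120)).astype(np.uint8); br[:205]=0;br[255:]=0;br[:,:205]=0;br[:,345:]=0
fr=np.argwhere(br)[:,::-1]; print("front box",cv2.boxPoints(cv2.minAreaRect(fr.astype(np.float32))))
A=np.load("pics/caul.npz"); im=A["im"]; hsv=cv2.cvtColor(im,cv2.COLOR_RGB2HSV)
w=((hsv[...,0]<18)&(hsv[...,1]>100)).astype(np.uint8); w[:130]=0;w[210:]=0;w[:,:190]=0;w[:,310:]=0
p=np.argwhere(w)[:,::-1]; hull=cv2.convexHull(p.astype(np.int32)); ap=cv2.approxPolyDP(hull,2.5,True).reshape(-1,2); print("caul hull",ap.tolist())
print(cast("wrist",ap,.037,A))
v=cv2.resize(A["im"][130:215,190:310],None,fx=4,fy=4,interpolation=cv2.INTER_CUBIC)
u=cv2.resize(B["im"][60:260,145:350],None,fx=2,fy=2,interpolation=cv2.INTER_CUBIC)
cv2.imwrite("pics/crop.png",np.hstack([cv2.copyMakeBorder(v[:,:380],0,400-340,0,0,0),u])[...,::-1])
```

```text
bright [481  65  31  31 754] [496.9377  80.6406]
bright [263  74  28  13 175] [276.4571  79.9429]
bright [174 102  26  14 171] [186.3743 108.6374]
bright [ 224  116   39   40 1235] [243.1854 135.5271]
bright [221 201 108  36 901] [275.141  218.3873]
bright [ 62 278  68   2 113] [ 91.5221 278.6018]
lid px [[154.2963 120.8824]
 [311.4418  71.0939]
 [339.1701 195.6712]
 [197.5202 234.2474]] 
 [[0.6824 0.2331 0.067 ]
 [0.7355 0.0539 0.067 ]
 [0.5917 0.0121 0.067 ]
 [0.5405 0.1908 0.067 ]] 
sides [np.float64(0.1480494322087253), np.float64(0.18696375181080777), np.float64(0.14972045035344775), np.float64(0.18585797192500195)]
rel [[0.6658 0.129  0.08  ]]
front box [[210.2061 240.5488]
 [334.4186 207.3436]
 [337.9313 220.4837]
 [213.7188 253.689 ]]
caul hull [[294, 185], [281, 202], [209, 162], [218, 144], [223, 142], [289, 177]]
[[ 0.5999 -0.238   0.037 ]
 [ 0.5794 -0.2234  0.037 ]
 [ 0.6269 -0.1408  0.037 ]
 [ 0.6471 -0.1517  0.037 ]
 [ 0.6493 -0.1573  0.037 ]
 [ 0.6094 -0.2319  0.037 ]]
```

View pics/crop.png

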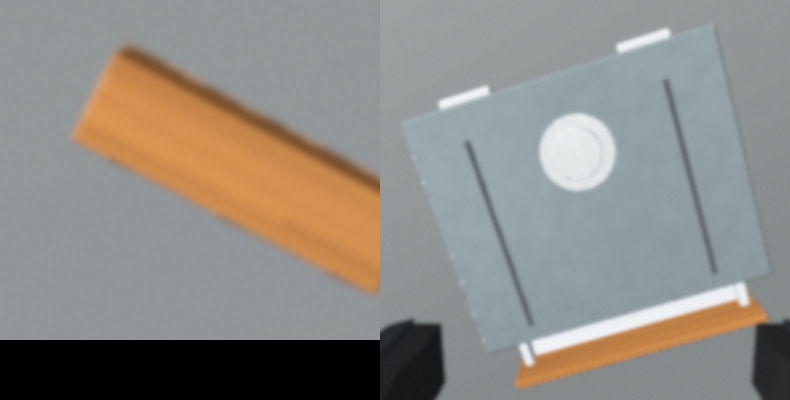

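Crop: the caul top face and its dark far side can be told apart, the lid is square and the release disc is clean. The lid sides measure 148–150 × 186 mm, so the calibration is good. Next I press the release.

```bash
cat >> h.py <<'E'
YAW=np.radians(16.3); BX=np.array([np.cos(YAW),np.sin(YAW),0]); BY=np.array([-BX[1],BX[0],0])
BO=np.array([.5660,.1015,.003])
def box(x,y,z): return BO+x*BX+y*BY+[0,0,z]
def tip(p,l=.166): return np.asarray(p)+[0,0,l]
PUSH=down(YAW-np.pi/2)
np.set_printoptions(precision=4,suppress=True)
E
python3 - <<'E'
from h import *
print(box(.105,0,.077))
manip.set_gripper(0.0)
manip.move_pose(tip(box(.105,0,.092)),PUSH); manip.sleep(.2)
f0=manip.observe()["ft_force"]
print(manip.movel(tip(box(.105,0,.0685)),rate=.012,force_limit=6))
o=manip.observe(); print(o["tcp_pos"]-tip(box(.105,0,.077)),o["ft_force"]-f0)
manip.movel(tip(box(.105,0,.12)),rate=.12)
manip.move_pose([.56,.10,.44],down(-np.pi/2)); manip.sleep(.15)
im,o=snap("wrist","popped"); np.savez("pics/popped.npz",im=im,ee_rot=o["ee_rot"],tcp_pos=o["tcp_pos"]); print(o["time_s"])
E
```

```text
[0.6668 0.131  0.08  ]
False
[ 0.     -0.     -0.0084] [-2.171   0.5103  3.8697]
9.3583
```

View pics/popped.png

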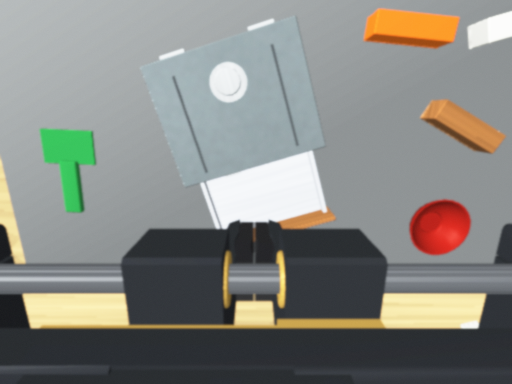

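The tray has popped out; its floor is seen between (205,183) and (327,208), with the oak front ending at (335,213). Next I grasp the caul.

Run:
```python
from h import *
P=np.load("pics/popped.npz"); print("pred right end of front",proj("wrist",[box(-.107,-.088,.05),box(-.101,-.088,.05)],P))
c=np.array([.6153,-.1891,0]); R=down(np.radians(-29.9))
manip.move_pose(c+[0,0,.25],R); manip.set_gripper(.065)
manip.movel(c+[0,0,.181],rate=.08)
manip.set_gripper(0.0); o=manip.observe(); print(o["width"],o["grasp_force"],o["ft_force"])
manip.movel(c+[0,0,.30],rate=.12); manip.sleep(.1)
o=manip.observe(); print(o["width"],o["grasp_force"],o["ft_force"],o["time_s"])
```

```text
pred right end of front [[334.7517 218.9052]
 [333.8535 215.0084]]
0.02778999526876385 30.000155065208673 [-0.1637  0.3576  1.6399]
0.02789993682183205 29.999758880585432 [ 0.1191 -0.0343 -0.7624] 14.6917
```

Run:
```python
from h import *
R=down(YAW); t=box(-.0525,0,0); t[2]=0
manip.move_pose(t+[0,0,.26],R)
manip.movel(t+[0,0,.200],rate=.08); manip.sleep(.2)
hit=manip.movel(t+[0,0,.1895],rate=.015,force_limit=3)
o=manip.observe(); print(hit,o["tcp_pos"][2],o["ft_force"],o["width"])
manip.set_gripper(.042); manip.sleep(.1)
o=manip.observe(); print(o["grasp_force"],o["width"],o["ft_force"])
manip.movel(t+[0,0,.27],rate=.1)
manip.move_pose(box(-.12,0,.43)+[0,0,0],PUSH); manip.sleep(.3)
im,o=snap("wrist","placed"); print(o["time_s"])
im,_=snap("scene","placed_s"); cv2.imwrite("pics/two.png",np.hstack([cv2.imread("pics/placed.png")[100:340,100:412],cv2.resize(im[140:260,260:420,::-1],None,fx=2,fy=2)]))
```

```text
True 0.1920494551343734 [-0.5375 -0.1997  4.1073] 0.028446483748579953
0.0 0.042021867836637944 [ 0.3181  0.8459 -0.4165]
20.575
```

View pics/two.png

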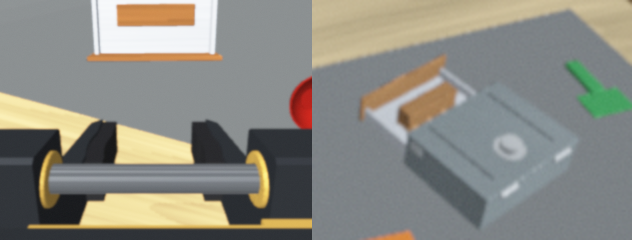

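The caul lies flat in the middle of the tray, parallel to the front, and is let go. Now I push the tray in.

Run:
```python
from h import *
def X(): return (manip.observe()["tcp_pos"]-BO)@BX
P=lambda x,z=.018: tip(box(x,0,z))
manip.set_gripper(0.0)
manip.move_pose(P(-.145,.09),PUSH); manip.movel(P(-.145),rate=.1); manip.sleep(.2)
f0=manip.observe()["ft_force"]@BX
print(manip.movel(P(-.062),rate=.025,force_limit=13),X(),manip.observe()["ft_force"]@BX-f0)
hit=manip.movel(P(-.008),rate=.008,force_limit=14)
o=manip.observe(); print(hit,X(),o["ft_force"]@BX-f0,o["time_s"])
manip.sleep(.3); o=manip.observe(); print(o["ft_force"]@BX-f0,X())
```

```text
False -0.06240786232227609 -7.515689489647126
True -0.03669716869180109 -7.49060795220877 30.2083
-6.440926144811593 -0.036874861771477134
```

Steady force is only 6.4 N, so there's no click yet. I'll go on in small steps, checking the force each time.

Run:
```python
from h import *
def X(): return (manip.observe()["tcp_pos"]-BO)@BX
P=lambda x,z=.018: tip(box(x,0,z))
def F():
    return np.mean([(manip.sleep(.02),manip.observe()["ft_force"]@BX)[1] for _ in range(5)])
x=X()
for i in range(60):
    x+=.0006
    if x>-.008: break
    hit=manip.movel(P(x),rate=.008,force_limit=8); f=F()
    if i%4==0 or hit or f<-10: print(hit,round(X(),4),round(f,2))
    if f<-13.3: break
print(manip.observe()["time_s"])
```

```text
True -0.0381 -4.02
False -0.0356 -8.36
False -0.0342 -10.82
False -0.0338 -12.16
False -0.0335 -14.49
34.125
```

A steady 14.5 N means the catch has clicked. I'll back off and check.

Run:
```python
from h import *
P=lambda x,z=.018: tip(box(x,0,z))
manip.movel(P(-.075),rate=.03); manip.movel(P(-.13),rate=.1); manip.movel(P(-.13,.13),rate=.15)
manip.move_pose(box(-.06,0,.43),PUSH); manip.sleep(.3)
im,o=snap("wrist","end"); print(o["time_s"],proj("wrist",[box(-.037,s*.088,.05) for s in(1,-1)],o))
s,_=snap("scene","end_s"); cv2.imwrite("pics/two2.png",np.hstack([im[60:300,100:412,::-1],cv2.resize(s[140:260,260:420,::-1],None,fx=2,fy=2)]))
```

```text
38.3083 [[184.869  150.5951]
 [322.1039 150.5342]]
```

View pics/two2.png

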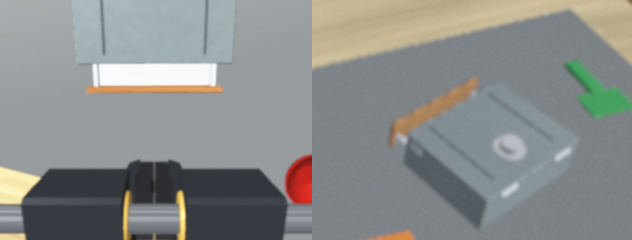

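The oak front's edge is at row 151, where a latched tray should put it (150.6). The caul is out of sight under the lid, as expected.

```bash
python3 -c "
from plant import manip
print(manip.hand_in())"
```

```text
the job is handed in; nothing more can be done
None
```

The job is handed in, verdict not shown: the tray popped, the caul was laid flat in it, and the tray was pushed in to a steady 14.5 N and stayed latched after the arm backed off, though the caul is now hidden under the lid and I couldn't see it at the end.

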